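# Purge the torch line at the glass bench

## Robot

A 7-joint arm with a two-finger parallel gripper is mounted at the origin on the work surface. World frame = base frame: x ahead of the robot, y to its left, z up, the work surface at z = 0. Lengths are in m, angles in rad, forces in N, time in s.
With the tool pointing down it reaches from about 0.4 to 0.875 m from the base axis. Payload 19.3 kg.
Tool frame: the origin (TCP) lies at the very end of the fingers, on their centre line; the grasp point (between the pads) lies 19 mm behind it; z points along the fingers, y is the line along which they close (so a half turn about z gives the same grasp; the last joint's range is limited). The gripper opens to 85 mm and grips with 20 to 120 N. Pads are 22 mm wide; open, the fingers measure 114 mm over their backs; the gripper's body (76 mm by 85 mm) begins 54 mm behind the grasp point. The pads swing forward as they close: fully open they stand 13 mm farther back than shut.
Start: joints at [1.057, 0.521, -0.036, 1.599, 0.021, 1.021, -0.113], TCP at [0.268, -0.564, 0.231] pointing down, gripper open.
Joint ranges: [-2.91, 2.91], [-0.3, 2.13], [-1.5, 1.42], [0.17, 2.43], [-1.26, 4.41], [0.16, 1.93], [-2.52, 2.52]. Speed limits (rad/s): [1.89, 1.89, 2.39, 2.39, 3.01, 3.01, 3.01].

## Interface

Orientations are given as [roll, pitch, yaw] about the fixed x, y, z axes, in that order (R = Rz(yaw) Ry(pitch) Rx(roll)).
In Python, from workcell import bot gives the robot as it stands.
- The arm moves only by the tool jog_arm, never from a script. Its argument "motion" is a list of rows, each a list of 5 numbers: the shift along the tool's x, y, z scaled (see below), then the turn about the tool's z scaled (see below), then the opening, from 0 (shut) to 1 (fully open). A call has 1 to 12 rows; each row shifts and turns the commanded pose from where the row before left it, along the tool's axes as they then stand; what a row does not reach is not made up. The controller multiplies each number of a shift by 30 mm and each number of a turn by 0.08 rad. A row lasts 1/10 s, in which the tool goes at most 50 mm and 8.59 degrees, less where a joint would pass 70% of its speed; a pose out of reach is approached as far as the arm can. A call with a number of a shift or a turn outside -1 to 1 is refused whole. A call with a gripper value outside its range is refused whole. The fingers move at their own pace and stop on an object; "newtons" is the grip in N (left out, the last holds). Time passes only in rows, so rows that do not move let the fingers close. It gives the time, the measured TCP pose, the force, the opening and the grip force at its end, in the units of the state.
- bot.observe(): the state, without advancing time (a new reading comes with each control period).
- bot.grab_frame(name): name is "scene" or "top"; returns a dict with "pixels" (420x560x3 uint8, red, green, blue), "fovy" (degrees; the focal length in pixels is half the picture's height over the tangent of half this angle, whatever the lens; pixels are square), "cx", "cy" (the principal point, pixels), "k1" (the pictures are not rectified: a ray, as slopes to the right and down, at radius r is drawn at 1 + k1 r^2 times it, then the intrinsics apply), "rvec" (rotation vector, rad) and "tvec" (3), from world to camera coordinates, as OpenCV has them. Camera axes: x right, y down, z forward; pixel columns grow to the right and rows downward; lengths in m; the calibration is good to about 2 mm. A picture is of the moment at which its call begins. There is no depth.
- bot.job_done(): hands the job in; it is judged then, once.
The state is a dict: "clock": time; "qpos": joint angles; "qd": joint speeds; "joint_efforts": joint torques, N m; "position": TCP position; "tool_rot": TCP orientation; "force": force on the tool from outside, world axes, zero at the start; "moment": the same for the moment, N m; "grip_width": finger opening in m; "finger_force": force on a finger pad.
Only numpy, scipy, OpenCV 4.12 (cv2) and the standard library are available. Lean on these libraries where they do the work, as an engineer would, in place of code of your own. Each camera call takes 0.05 s, during which the arm holds its last target. There are 200 camera calls.

## Task

Get the torch line ready and purge it: first turn the blue valve lever until its pointed end points at the middle of the yellow tab on its dial, then pull the orange spring-return slide out until its black index line stands over the middle of the yellow clip, and keep it there. Finish while still holding the slide at the clip - do not let go, it springs home. Leave the red valve, the tab, the clip and everything else on the bench as they are.

Things in the scene. Friction and masses are not known exactly. Their poses are not given: they have to be found in the camera images.
- blue_grip (a point): BLUE valve lever: point on its vertical turning axis, 85 mm above the table, a good place to pinch. Upright bar 14 mm wide, heights 68 to 102 mm, from 22 mm behind the axis to 28 mm ahead; its narrower pointed end (8 mm) reaches 47 mm ahead. x axis: along the lever towards the pointed end; z up; both turn with the lever. 25 mm is free on each side
- blue_valve: base of the blue valve, fixed to the table: 110 x 90 mm foot, brass body and white dial 100 mm across, dial top 52 mm above the table. Origin under the lever's axis; x axis: the closed direction of the lever; z up
- blue_lever (a joint): angle of the blue lever (rad): 0 closed, grows counter-clockwise seen from above, up to 1.57 fully open; starts between 0 and 0.2. About 0.12 N m of friction; it stays where it is left
- tab (a point): yellow tab on the rim of the blue valve's dial, 13 mm wide; point on its top, 54 mm from the lever's axis, 56 mm above the table. x axis: from the lever's axis outwards through the middle of the tab; the lever is set when its x axis points the same way. The setting lies 0.6 to 1.25 rad counter-clockwise of closed and differs each time
- red_tip (a point): pointed end of the lever of the other valve, alike but with a RED lever and no tab; to be left as it is. This point is 47 mm from its axis, 79 mm above the table. The two valves may have swapped places
- purge_grip (a point): ORANGE upright grip of the spring-return purge slide: 16 mm thick along the pull, 34 mm wide, 42 to 105 mm above the table. This point is 85 mm up on its centre line and moves with the slide. x axis: towards the grey spring housing (55 mm high, 52 mm behind the grip when home); the pull is along minus x, roughly towards the robot. z up
- purge_slide (a joint): how far the purge slide is pulled out (m): 0 fully home (its start), end stop at 0.100. A spring pulls it home: about 6.6 N when home, plus 1.1 N for each 10 mm, with 1 N of friction; it snaps back when let go
- index (a point): end of the black index line on the arm that reaches sideways from the slide, 72 mm beside the grip (along its minus y), 42 mm above the table; it moves with the slide. Axes as purge_grip
- clip (a point): middle of the top of the YELLOW clip on the dark scale beside the slide: 10 mm wide along the pull, 32 mm above the table, under the path of the index line. It marks how far to pull: 40 to 80 mm, different each time. Axes as purge_grip. The index is at the mark when it is level with the clip's middle along that x axis
- plate: white plate with glass pieces, 190 mm across, 18 mm high, a bystander; origin under its centre
- bottle: clear bottle with yellow cap, 60 mm across, 190 mm high, a bystander; origin under its centre
- rod_jar: green jar of glass rods, 80 mm across, 195 mm high with the rods, a bystander; origin under its centre
- scissors: orange-handled scissors lying flat, 165 mm long, 10 mm high, a bystander; origin under the middle
- knife: blue craft knife lying flat, 165 mm long, 16 mm high, a bystander; origin under the middle of its handle
Not all that is in view belongs to the job. What is shaped like the blue_valve but green or purple is not meant.

How it is judged:
By the outcome, as a careful person would: the job done as asked, in the order asked, and still so for the second after the job is handed in, while the arm keeps its last pose, push and grip.
It also fails if it takes over 45 s, if anything falls off the work surface, if the arm or the gripper's body presses on something with over 40 N, if the wrist force passes 120 N, or if a joint passes its speed limit or range.

## Working session

There is one attempt and no reset: what is moved stays moved. The work goes in short steps, Python scripts to look and compute and a tool call to move; the robot and the scene stay as the last step left them, time stands still between calls to the robot, and variables do not carry over. Pictures are saved under pics/ and viewed, at most 10 in all, crops included, and the job is handed in when it is done.

Besides the shell and the picture viewer there is one more tool, called after "Call:" by a JSON object that holds its "op" and its "data", one argument or row to a line. jog_arm: Moves the arm, as the interface text tells. Shifts and turns lie within -1 to 1; 1 stands for 30 mm of shift or 0.08 rad of turn. Its arguments: {"type":"object","properties":{"motion":{"type":"array","items":{"type":"array","items":{"type":"number"}}},"newtons":{"type":"number"}},"required":["motion"]}

```bash
mkdir -p pics
cat > h.py <<'E'
import numpy as np, cv2
from workcell import bot
def cam(f):
    px=f["pixels"];h,w=px.shape[:2];F=h/2/np.tan(np.radians(f["fovy"])/2)
    R=cv2.Rodrigues(np.array(f["rvec"],float))[0];return F,R,np.array(f["tvec"],float).ravel()
def to_world(f,uv,z):
    F,R,t=cam(f);d=(np.array(uv,float)-[f["cx"],f["cy"]])/F
    s=d.copy()
    for _ in range(30): s=d/(1+f["k1"]*(s@s))
    r=R.T@np.array([s[0],s[1],1]);c=-R.T@t
    return c+r*(z-c[2])/r[2]
def to_px(f,p):
    F,R,t=cam(f);q=R@np.array(p)+t;s=q[:2]/q[2]
    return s*(1+f["k1"]*(s@s))*F+[f["cx"],f["cy"]]
def save(f,n,box=None,sc=1):
    im=f["pixels"][:,:,::-1]
    if box: im=im[box[1]:box[3],box[0]:box[2]]
    cv2.imwrite("pics/"+n,cv2.resize(im,None,fx=sc,fy=sc,interpolation=cv2.INTER_CUBIC))
E
python3 - <<'E'
from h import *
import pickle
for n in("scene","top"):
    f=bot.grab_frame(n);save(f,n+"0.png",sc=1.4);pickle.dump(f,open(n+"0.pkl","wb"));print({k:v for k,v in f.items() if k!="pixels"})
print(bot.observe())
E
```

```text
{'fovy': 44.762173872901464, 'cx': 281.92058116703447, 'cy': 210.9306764183404, 'k1': -0.014695110857286984, 'rvec': array([ 1.1548327 ,  2.42035386, -0.93980642]), 'tvec': array([ 0.31958388, -0.22326447,  1.72270584])}
{'fovy': 42.27262414013808, 'cx': 271.0806296807785, 'cy': 211.40031654247846, 'k1': 0.008974770616293048, 'rvec': array([ 2.1503111 , -2.13231975,  0.12345454]), 'tvec': array([0.03229431, 0.47635545, 1.40772422])}
{'clock': 0.1, 'qpos': array([ 1.05679881,  0.52189627, -0.0363551 ,  1.59994545,  0.02115832,
        1.02109404, -0.11280328]), 'qd': array([-1.04427365e-03, -1.62144989e-03,  3.69159968e-04,  1.14030964e-04,
        5.36901188e-05, -7.50580218e-05,  1.39215291e-03]), 'joint_efforts': array([ 2.41917922e-03, -9.28490710e+01,  1.98260486e+00, -3.70536304e+01,
        1.79498788e-02,  5.30548146e-03, -1.81652445e-05]), 'position': array([ 0.26822547, -0.56418975,  0.23082118]), 'tool_rot': array([-3.14063186e+00,  1.76640821e-05,  4.43785360e-01]), 'force': array([-0.74931239,  0.25687985, -0.39139011]), 'moment': array([-0.02775707, -0.01056868, -0.01502823]), 'finger_force': 0.0, 'grip_width': 0.08540899515080724}
```

View pics/scene0.png

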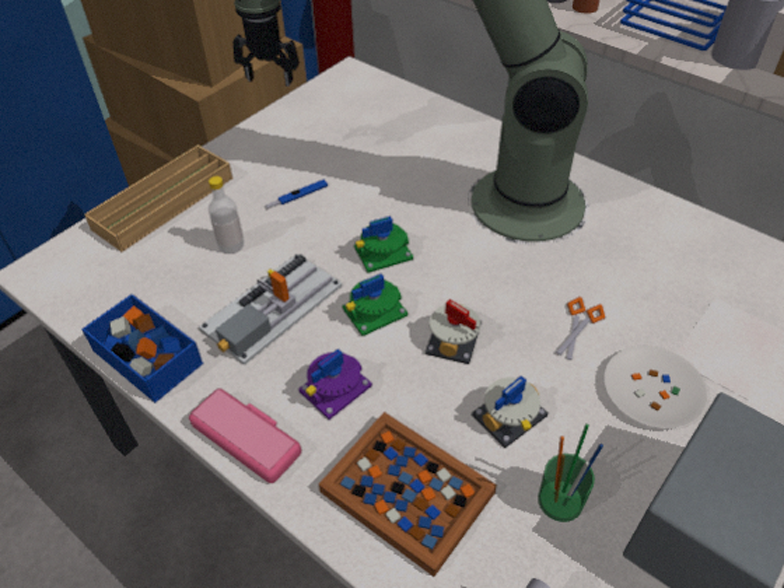

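View pics/top0.png

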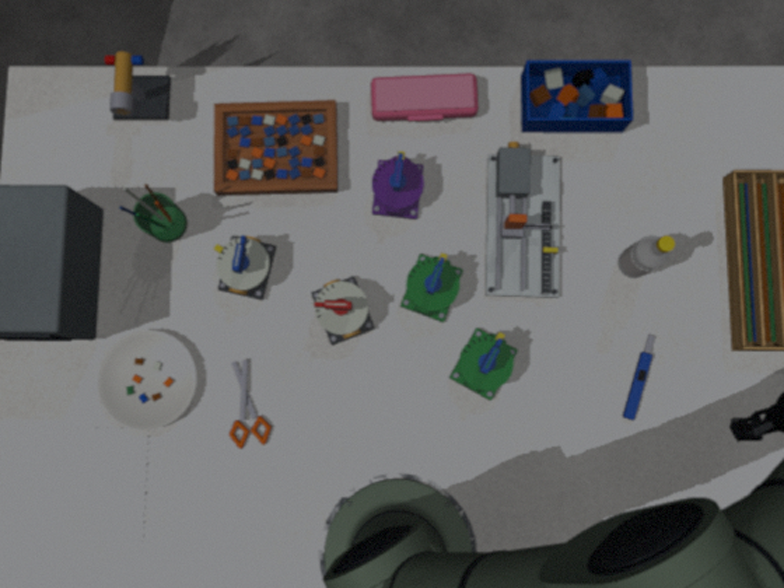

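The blue-levered valve with the white dial is at about (243,262) in the top view, with its tab at (220,248). The purge slide is at about (515,225), with its clip at (550,250). I'll zoom in on both.

Run:
```python
from h import *
import pickle
t=pickle.load(open("top0.pkl","rb"));s=pickle.load(open("scene0.pkl","rb"))
def c(f,x,y,w,h,sc): return cv2.resize(f["pixels"][y:y+h,x:x+w,::-1],None,fx=sc,fy=sc,interpolation=cv2.INTER_CUBIC)
a=c(t,145,155,60,65,6);b=c(t,340,95,65,120,3.25)
d=c(s,330,255,66,65,6)
h=390
o=np.zeros((h,1000,3),np.uint8);x=0
for im in(a,b,d):
    o[:im.shape[0],x:x+im.shape[1]]=im[:h];print(x,im.shape);x+=im.shape[1]
im=o[:,:x]; print(im.shape)
cv2.imwrite("pics/z.png",im[:, :800] if x>800 else im)
print(x)
```

```text
0 (390, 360, 3)
360 (390, 211, 3)
571 (390, 396, 3)
(390, 967, 3)
967
```

Run:
```python
from h import *
import pickle
t=pickle.load(open("top0.pkl","rb"));s=pickle.load(open("scene0.pkl","rb"))
def blobs(f,lo,hi,box,z,n):
    hsv=cv2.cvtColor(f["pixels"],cv2.COLOR_RGB2HSV);m=cv2.inRange(hsv,lo,hi)
    k=np.zeros_like(m);x0,y0,x1,y1=box;k[y0:y1,x0:x1]=m[y0:y1,x0:x1]
    N,L,S,C=cv2.connectedComponentsWithStats(k)
    for i in range(1,N):
        if S[i,4]>6: print(n,C[i].round(1),S[i],to_world(f,C[i],z).round(4))
bt=(145,155,205,220);bs=(330,255,396,320)
blobs(t,(22,110,80),(35,255,255),bt,.056,"tab top");blobs(s,(22,110,80),(35,255,255),bs,.056,"tab sc")
blobs(t,(100,110,40),(125,255,255),bt,.102,"lever top");blobs(s,(100,110,40),(125,255,255),bs,.102,"lever sc")
blobs(t,(22,110,80),(35,255,255),(340,95,405,220),.032,"clip top");blobs(s,(22,110,80),(35,255,255),(140,170,250,260),.032,"clip sc")
blobs(t,(3,130,80),(18,255,255),(340,95,405,220),.105,"grip top");blobs(s,(3,130,80),(18,255,255),(140,170,250,260),.105,"grip sc")
```

```text
tab top [155.8 177.1] [153 175   6   5  21] [0.5622 0.3413 0.056 ]
tab sc [375.4 303.2] [372 300   8   8  41] [0.5643 0.3434 0.056 ]
lever top [172.  184.1] [166 169  12  25 128] [0.5351 0.2881 0.102 ]
lever sc [365.2 281.5] [354 269  22  24 225] [0.556  0.3025 0.102 ]
clip top [392.4 178.1] [388 176  11   5  43] [ 0.5679 -0.2859  0.032 ]
clip sc [192.9 193.7] [192 193   3   3   7] [ 0.5683 -0.294   0.032 ]
clip sc [248.2 218.2] [247 216   3   6  14] [ 0.5374 -0.0984  0.032 ]
grip top [369.1 155.6] [363 153  13   6  75] [ 0.6112 -0.2131  0.105 ]
grip sc [199.3 204. ] [193 194  13  21 182] [ 0.6278 -0.1923  0.105 ]
grip sc [158.2 243.4] [156 242   5   4   8] [ 0.7921 -0.1758  0.105 ]
```

View pics/z.png

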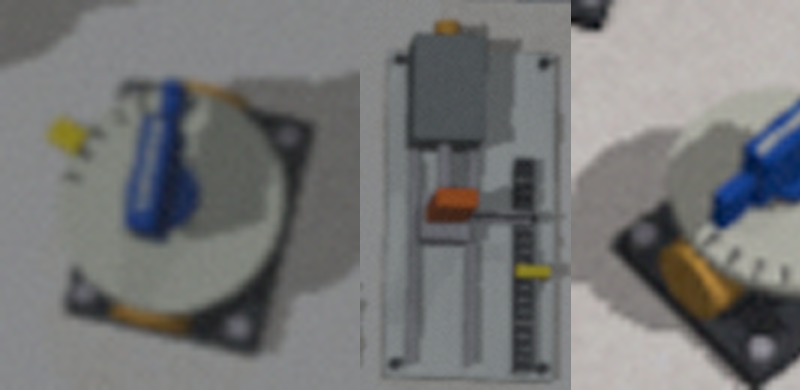

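```bash
cat > fit.py <<'E'
from h import *
import pickle
from scipy.optimize import minimize
S=8
def mask(f,lo,hi,box):
    x0,y0,x1,y1=box;return cv2.inRange(cv2.cvtColor(f["pixels"],cv2.COLOR_RGB2HSV),lo,hi)[y0:y1,x0:x1]/255.
def render(f,solids,box):
    x0,y0,x1,y1=box;im=np.zeros(((y1-y0)*S,(x1-x0)*S),np.uint8)
    for P in solids:
        q=np.array([to_px(f,p) for p in P]);q=((q-[x0,y0]+.5)*S)
        cv2.fillConvexPoly(im,cv2.convexHull(q.astype(np.float32)).round().astype(int),255)
    return cv2.resize(im,(x1-x0,y1-y0),interpolation=cv2.INTER_AREA)/255.
def boxp(a,b,w,z0,z1,o,th):
    c,s=np.cos(th),np.sin(th)
    return [(o[0]+c*x-s*y,o[1]+s*x+c*y,z) for x in(a,b) for y in(-w/2,w/2) for z in(z0,z1)]
def cyl(o,r,z0,z1): return [(o[0]+r*np.cos(a),o[1]+r*np.sin(a),z) for a in np.linspace(0,6.28,24) for z in(z0,z1)]
def lever(p): return [boxp(-.022,.028,.014,.068,.102,p,p[2]),boxp(.028,.047,.008,.068,.090,p,p[2]),cyl(p,.013,.052,.068)]
def fit(views,model,x0,step):
    M=[(f,mask(f,lo,hi,b),b) for f,lo,hi,b in views]
    c=lambda p:sum(((cv2.GaussianBlur(render(f,model(p),b),(0,0),1)-cv2.GaussianBlur(m,(0,0),1))**2).sum() for f,m,b in M)
    sim=np.array([x0]+[np.array(x0)+np.eye(len(x0))[i]*step[i] for i in range(len(x0))])
    r=minimize(c,x0,method="Nelder-Mead",options=dict(initial_simplex=sim,maxiter=250,xatol=1e-4,fatol=1e-3));return r.x,r.fun
BL=((100,110,30),(125,255,255))
E
cat > run.py <<'E'
from fit import *
t=pickle.load(open("top0.pkl","rb"));s=pickle.load(open("scene0.pkl","rb"))
vt=(t,*BL,(145,155,205,220));vs=(s,*BL,(330,255,396,320))
for n,v in(("both",[vt,vs]),("top",[vt]),("sc",[vs])):
    p,e=fit(v,lever,[.535,.29,.1],[.01,.01,.2]);print(n,p.round(4),round(e,2))
    for tb in([.5622,.3413],[.5643,.3434]): d=np.array(tb)-p[:2];print("  tab r",np.hypot(*d).round(4),"ang",np.arctan2(d[1],d[0]).round(3))
print("dial centre guess",to_world(t,(174-.5,187.6),.052))
# slide
O=((3,130,60),(18,255,255))
g=lambda p:[boxp(-.008,.008,.034,.042,.105,p,p[2])]
for n,v in(("both",[(t,*O,(355,140,385,175)),(s,*O,(185,185,215,222))]),("top",[(t,*O,(355,140,385,175))]),("sc",[(s,*O,(185,185,215,222))])):
    p,e=fit(v,g,[.61,-.205,0.],[.01,.01,.1]);print("grip",n,p.round(4),round(e,2))
# rails edges in top: base plate corners
for q in([384,52],[556,52],[382,378],[553,380]): print(to_world(t,((q[0]-360)/3.25+340,q[1]/3.25+95),.01).round(4))
def c(f,x,y,w,h,sc): return cv2.resize(f["pixels"][y:y+h,x:x+w,::-1],None,fx=sc,fy=sc,interpolation=cv2.INTER_CUBIC)
a=c(t,345,140,60,50,8);b=c(s,165,175,60,50,5);o=np.zeros((400,780,3),np.uint8);o[:400,:480]=a;o[:250,480:]=b;cv2.imwrite("pics/z2.png",o)
E
python3 run.py
```

```text
both [ 0.5332  0.2954 -0.1153] 79.9
  tab r 0.0544 ang 1.007
  tab r 0.0573 ang 0.996
top [ 0.5354  0.2947 -0.0982] 46.64
  tab r 0.0538 ang 1.049
  tab r 0.0567 ang 1.036
sc [ 0.532   0.2962 -0.1486] 29.35
  tab r 0.0542 ang 0.981
  tab r 0.0571 ang 0.971
dial centre guess [0.53506495 0.29423949 0.052     ]
grip both [ 0.6128 -0.2146  0.0714] 35.23
grip top [ 0.6139 -0.2158  0.11  ] 16.53
grip sc [ 0.6101 -0.2166 -0.1906] 5.53
[ 0.7598 -0.1707  0.01  ]
[ 0.7601 -0.3157  0.01  ]
[ 0.4809 -0.1666  0.01  ]
[ 0.4802 -0.3071  0.01  ]
```

View pics/z2.png

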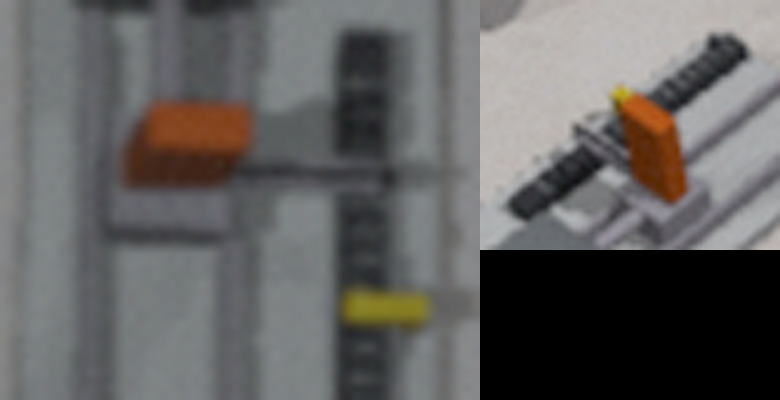

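```bash
cat > run2.py <<'E'
from fit import *
t=pickle.load(open("top0.pkl","rb"));s=pickle.load(open("scene0.pkl","rb"))
A=np.linspace(0,2*np.pi,120,endpoint=False)
def dial(f,o0):
    g=cv2.cvtColor(f["pixels"],cv2.COLOR_RGB2GRAY).astype(np.float32)
    def ring(o,r):
        q=np.array([to_px(f,(o[0]+r*np.cos(a),o[1]+r*np.sin(a),.052)) for a in A]).astype(np.float32)
        return cv2.remap(g,q[:,:1],q[:,1:],cv2.INTER_LINEAR)[:,0]
    c=lambda o:-np.clip(ring(o,.0475)-ring(o,.0525),-10,30).mean()
    G=[(c((x,y)),x,y) for x in np.arange(o0[0]-.008,o0[0]+.0081,.001) for y in np.arange(o0[1]-.008,o0[1]+.0081,.001)]
    b=np.array(sorted(G)[:6]);return b[:,1:].mean(0),b[0,0]
def tab(f,box):
    x0,y0,x1,y1=box;h=f["pixels"][y0:y1,x0:x1].astype(float);w=np.clip(np.minimum(h[...,0],h[...,1])-h[...,2]-25,0,None)
    w[cv2.dilate((mask(f,(22,110,80),(35,255,255),box)>0).astype(np.uint8),np.ones((5,5)))==0]=0
    Y,X=np.mgrid[y0:y1,x0:x1];return (w*X).sum()/w.sum(),(w*Y).sum()/w.sum()
for n,f,b in(("top",t,(145,155,205,220)),("sc",s,(330,255,396,320))):
    o,e=dial(f,(.534,.295));q=tab(f,b);w=to_world(f,q,.055);d=w[:2]-o
    print(n,"dial",o.round(4),round(e,1),"tab px",np.round(q,1),w.round(4),"r",np.hypot(*d).round(4),"phi",np.arctan2(d[1],d[0]).round(3))
px=lambda x,y:((x+.5)/8-.5+345,(y+.5)/8-.5+140)
i1=to_world(t,px(390,176),.042);i0=to_world(t,px(265,173),.042);c=to_world(t,px(386,308),.032)
print("index",i0,i1,"clip",c, tab(t,(380,170,405,186)))
psi=-.022;ux=np.array([np.cos(psi),np.sin(psi)])
print("pull",(i1-c)[:2]@ux)
for f in(t,s):
    print("cam",-cam(f)[1].T@cam(f)[2])
E
python3 run2.py
```

```text
top dial [0.5328 0.2948] -16.0 tab px [155.7 177.1] [0.5624 0.3417 0.055 ] r 0.0554 phi 1.008
sc dial [0.5347 0.2955] -10.2 tab px [375.5 302.8] [0.5626 0.3427 0.055 ] r 0.0549 phi 1.037
index [ 0.61142479 -0.24584843  0.042     ] [ 0.61060287 -0.2871184   0.042     ] clip [ 0.56802262 -0.28694859  0.032     ] (np.float64(392.6761699838623), np.float64(178.05002689618075))
pull 0.04257367980979732
cam [0.28102968 0.0056252  1.45966969]
cam [1.2176822  0.597907   1.13112933]
```

Call:
{"op": "jog_arm", "data": {
  "motion": [
    [0.5,-1,0,0.99,0.5],
    [0.5,-1,0,0.99,0.5],
    [0.5,-1,0,0.99,0.5],
    [0.5,-1,0,0.99,0.5],
    [0.5,-1,0,0.99,0.5],
    [0.4,-1,0,0.99,0.5],
    [0.4,-1,0,0.99,0.5],
    [0.4,-1,0,0,0.5],
    [0.4,-1,0,0,0.5],
    [0.4,-1,0,0,0.5],
    [0.4,-1,0,0,0.5],
    [0.4,-1,0,0,0.5]
  ],
  "newtons": 40
}}

```text
clock: 1.3
position: [0.3979, -0.1965, 0.2312]
tool_rot: [-3.142, 0.0, -0.111]
force: [0.1, -0.4, -0.7]
grip_width: 0.0431
finger_force: 0.0
```

```bash
cat > go.py <<'E'
import sys
from h import *
from scipy.spatial.transform import Rotation as Ro
def go(x,y,z,yaw=None):
    o=bot.observe();R=Ro.from_euler("xyz",o["tool_rot"]).as_matrix()
    print("pos",o["position"].round(4),"rot",o["tool_rot"].round(4),"w",round(o["grip_width"],4),"t",o["clock"],"F",o["force"].round(1),"q7",o["qpos"][6].round(2))
    print("units",(R.T@(np.array([x,y,z])-o["position"])/.03).round(3),"turn",None if yaw is None else round((o["tool_rot"][2]-yaw)/.08,3))
if __name__=="__main__": go(*map(float,sys.argv[1:]))
E
python3 go.py .534 .295 .16 -.11
```

```text
pos [ 0.3979 -0.1965  0.2312] rot [-3.1415e+00  2.0000e-04 -1.1060e-01] w 0.0431 t 1.3 F [ 0.1 -0.4 -0.7] q7 -1.38
units [  2.701 -16.785   2.374] turn -0.008
```

Call:
{"op": "jog_arm", "data": {
  "motion": [
    [0.2,-1,0,0,0.42],
    [0.2,-1,0,0,0.42],
    [0.2,-1,0,0,0.42],
    [0.2,-1,0,0,0.42],
    [0.2,-1,0,0,0.42],
    [0.2,-1,0,0,0.42],
    [0.2,-1,0,0,0.42],
    [0.2,-1,0,0,0.42],
    [0.2,-1,0,0,0.42],
    [0.2,-1,0,0,0.42],
    [0.2,-1,0.3,0,0.42],
    [0.2,-1,0.3,0,0.42]
  ]
}}

```text
clock: 2.5
position: [0.5091, 0.1532, 0.213]
tool_rot: [-3.142, -0.0, -0.111]
force: [-0.1, -1.4, -0.0]
grip_width: 0.0359
finger_force: 0.0
```

Call:
{"op": "jog_arm", "data": {
  "motion": [
    [0.1,-1,0.3,0,0.42],
    [0.1,-1,0.3,0,0.42],
    [0,-1,0.3,0,0.42],
    [0,-1,0.3,0,0.42],
    [0,0,0,0,0.42],
    [0,0,0,0,0.42]
  ]
}}

```text
clock: 3.1
position: [0.5277, 0.2707, 0.1767]
tool_rot: [3.141, 0.001, -0.11]
force: [-0.2, -0.3, -0.2]
grip_width: 0.0362
finger_force: 0.0
```

```bash
python3 go.py .534 .295 .067 -.11
```

```text
pos [0.5277 0.2707 0.1767] rot [ 3.1408e+00  1.0000e-03 -1.0960e-01] w 0.0362 t 3.1 F [-0.2 -0.3 -0.2] q7 -2.39
units [ 0.125 -0.83   3.655] turn 0.004
```

Call:
{"op": "jog_arm", "data": {
  "motion": [
    [0.12,-0.83,0,0,0.42],
    [0,0,0,0,0.42],
    [0,0,0.9,0,0.42],
    [0,0,0.9,0,0.42],
    [0,0,0.9,0,0.42],
    [0,0,0.9,0,0.42],
    [0,0,0,0,0.42],
    [0,0,0,0,0.42]
  ]
}}

```text
clock: 3.9
position: [0.5346, 0.2938, 0.0694]
tool_rot: [3.141, 0.0, -0.112]
force: [0.1, -0.9, -0.1]
grip_width: 0.0359
finger_force: 0.0
```

```bash
python3 go.py .534 .295 .067 -.11
python3 - <<'E'
from h import *
o=np.zeros((420,760,3),np.uint8)
f=bot.grab_frame("top");o[:390,:360]=cv2.resize(f["pixels"][155:220,145:205,::-1],(360,390),interpolation=2)
f=bot.grab_frame("scene");o[:400,360:]=cv2.resize(f["pixels"][240:320,320:400,::-1],(400,400),interpolation=2)
cv2.imwrite("pics/g1.png",o)
E
```

```text
pos [0.5346 0.2938 0.0694] rot [ 3.1409e+00  3.0000e-04 -1.1160e-01] w 0.0359 t 3.9 F [ 0.1 -0.9 -0.1] q7 -2.45
units [-0.023 -0.037  0.08 ] turn -0.021
```

View pics/g1.png

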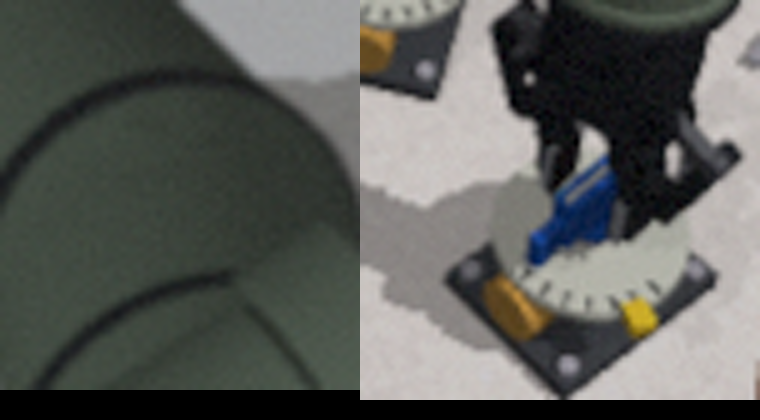

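The lever stands between the fingers, with its tip at about (540,248) in the crop and the tab at (640,317). I'll close on it now.

Call:
{"op": "jog_arm", "data": {
  "motion": [
    [0,0,0,0,0.2],
    [0,0,0,0,0],
    [0,0,0,0,0],
    [0,0,0,0,0],
    [0,0,0,0,0]
  ],
  "newtons": 30
}}

```text
clock: 4.5
position: [0.5347, 0.2961, 0.0702]
tool_rot: [-3.14, -0.001, -0.11]
force: [-0.2, 5.8, 4.8]
grip_width: 0.0133
finger_force: 35.5
```

```bash
python3 go.py .534 .295 .067 1.02; python3 -c "
from h import *
print(bot.observe()['moment'])"
```

```text
pos [0.5347 0.2961 0.0702] rot [-3.1396e+00 -1.1000e-03 -1.1010e-01] w 0.0133 t 4.5 F [-0.2  5.8  4.8] q7 -2.45
units [-0.02   0.04   0.105] turn -14.127
[ 0.85606659  0.04492869 -0.12467633]
```

Call:
{"op": "jog_arm", "data": {
  "motion": [
    [0,-0.08,0,0,0],
    [0,0,0,-0.8,0],
    [0,0,0,-0.9,0],
    [0,0,0,-0.9,0],
    [0,0,0,-0.9,0],
    [0,0,0,-0.9,0],
    [0,0,0,-0.9,0],
    [0,0,0,-0.9,0],
    [0,0,0,-0.9,0],
    [0,0,0,-0.9,0],
    [0,0,0,-0.9,0],
    [0,0,0,0,0]
  ]
}}

```text
clock: 5.7
position: [0.5347, 0.2967, 0.0701]
tool_rot: [3.141, 0.0, 0.604]
force: [-5.5, -3.5, 13.0]
grip_width: 0.0133
finger_force: 36.6
```

```bash
python3 go.py .534 .2963 .067 1.015
```

```text
pos [0.5347 0.2967 0.0701] rot [3.1409e+00 4.0000e-04 6.0380e-01] w 0.0133 t 5.7 F [-5.5 -3.5 13. ] q7 -1.88
units [-0.027 -0.003  0.104] turn -5.141
```

Call:
{"op": "jog_arm", "data": {
  "motion": [
    [0,0,0,-0.9,0],
    [0,0,0,-0.9,0],
    [0,0,0,-0.9,0],
    [0,0,0,-0.9,0],
    [0,0,0,-0.9,0],
    [0,0,0,-0.64,0],
    [0,0,0,0,0],
    [0,0,0,0,0]
  ]
}}

```text
clock: 6.5
position: [0.5346, 0.2968, 0.0701]
tool_rot: [3.141, 0.001, 1.013]
force: [-5.8, -3.7, 13.6]
grip_width: 0.0136
finger_force: 36.6
```

```bash
python3 go.py .534 .2963 .067 1.015;  python3 - <<'E'
from h import *
f=bot.grab_frame("scene");cv2.imwrite("pics/g2.png",cv2.resize(f["pixels"][240:320,310:400,::-1],(720,640)[:2],interpolation=2)[:600])
E
```

```text
pos [0.5346 0.2968 0.0701] rot [3.1411e+00 7.0000e-04 1.0125e+00] w 0.0136 t 6.5 F [-5.8 -3.7 13.6] q7 -1.55
units [-0.025 -0.007  0.104] turn -0.031
```

View pics/g2.png

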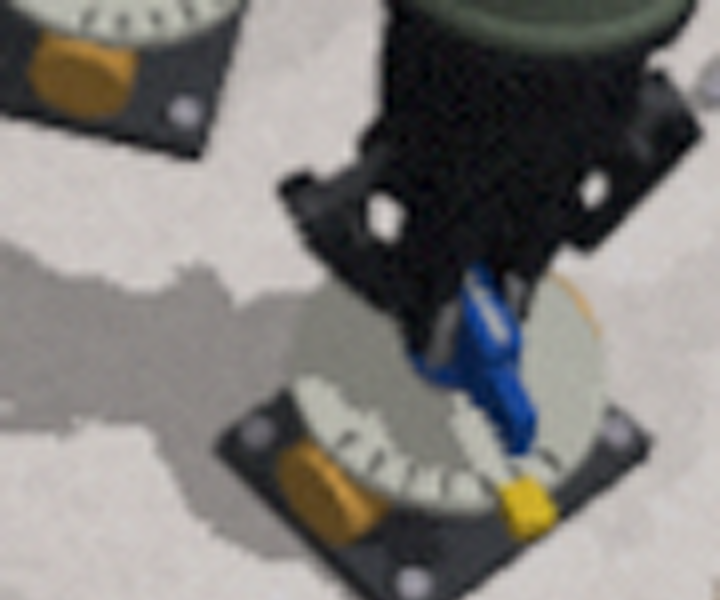

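The lever points at the tab. I'll release it, lift, and move over to the slide.

Call:
{"op": "jog_arm", "data": {
  "motion": [
    [0,0,0,0,0.42],
    [0,0,0,0,0.42],
    [0,0,0,0,0.42],
    [0,0,-0.7,0,0.42],
    [0,0,-1,0,0.42],
    [0,0,-1,0,0.42],
    [0,0,-1,0,0.42],
    [0,0,-1,0,0.42],
    [0,0,0,-0.96,0.42],
    [0,0,0,-0.96,0.42],
    [0,0,0,-0.96,0.42],
    [0,0,0,-0.96,0.42]
  ]
}}

```text
clock: 7.75
position: [0.5347, 0.2972, 0.2103]
tool_rot: [3.141, 0.0, 1.323]
force: [-0.3, -0.3, 0.5]
grip_width: 0.0358
finger_force: 0.0
```

Call:
{"op": "jog_arm", "data": {
  "motion": [
    [-1,0,0,-0.96,0.5],
    [-1,0,0,-0.96,0.5],
    [-1,0,0,-0.96,0.5],
    [-1,0,0,0,0.5],
    [-1,0,0,0,0.5],
    [-1,0,0,0,0.5],
    [-1,0,0,0,0.5],
    [-1,0,0,0,0.5],
    [-1,0,0,0,0.5],
    [-1,0,0,0,0.5],
    [-1,0,0,0,0.5],
    [0,0,0,0,0.5]
  ]
}}

```text
clock: 8.95
position: [0.5138, -0.0352, 0.21]
tool_rot: [-3.141, 0.002, 1.545]
force: [-0.1, 0.8, 0.4]
grip_width: 0.0424
finger_force: 0.0
```

```bash
python3 go.py .6125 -.2155 .15 1.549;  cat > run3.py <<'E'
from run2 import *
ts=bot.grab_frame("top");ss=bot.grab_frame("scene")
vt=(ts,*BL,(145,155,205,220));vs=(ss,*BL,(330,255,396,320))
for n,v in(("both",[vt,vs]),("top",[vt]),("sc",[vs])):
    p,e=fit(v,lever,[.534,.2955,1.],[.005,.005,.1]);print(n,p.round(4),round(e,1))
    f=v[-1][0];w=to_world(f,tab(f,v[-1][3]),.055);d=w[:2]-p[:2];print("  phi",np.arctan2(d[1],d[0]).round(3),np.hypot(*d).round(4))
for f,b in((ts,vt[3]),(ss,vs[3])):
    o,e=dial(f,(.534,.296));d=to_world(f,tab(f,b),.055)[:2]-o;print("dial",o,"phi",np.arctan2(d[1],d[0]).round(3))
o=np.zeros((480,800,3),np.uint8);o[:390,:360]=cv2.resize(ts["pixels"][155:220,145:205,::-1],(360,390),interpolation=2)
o[:400,360:760]=cv2.resize(ss["pixels"][255:320,330:395,::-1],(400,400),interpolation=2);cv2.imwrite("pics/g3.png",o)
E
python3 run3.py | tail -8
```

```text
pos [ 0.5138 -0.0352  0.21  ] rot [-3.1409e+00  1.6000e-03  1.5451e+00] w 0.0424 t 8.95 F [-0.1  0.8  0.4] q7 -0.41
units [-5.92   3.443  2.007] turn -0.049
both [0.5336 0.2961 0.9734] 64.6
  phi 1.014 0.0549
top [0.5348 0.2977 0.9615] 27.6
  phi 1.062 0.0552
sc [0.5323 0.2946 0.9858] 33.0
  phi 1.009 0.0568
dial [0.53316667 0.29483333] phi 1.06
dial [0.53483333 0.29583333] phi 1.036
```

View pics/g3.png

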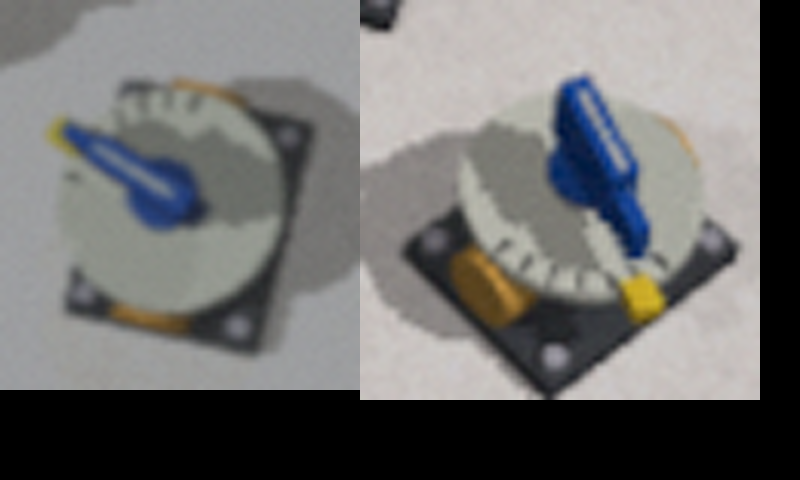

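```bash
cat > run4.py <<'E'
from fit import *
fs=[(bot.grab_frame("top"),(145,155,205,220)),(bot.grab_frame("scene"),(330,255,396,320))]
pickle.dump(fs,open("after.pkl","wb"))
for f,(x0,y0,x1,y1) in fs:
    im=f["pixels"][y0:y1,x0:x1].astype(float)
    bl=mask(f,*BL,(x0,y0,x1,y1));hull=np.zeros(bl.shape,np.uint8)
    pts=np.argwhere(cv2.erode(bl,np.ones((2,2)))>0)[:,::-1].astype(np.int32);cv2.fillConvexPoly(hull,cv2.convexHull(pts),1)
    big=cv2.resize(im.astype(np.float32),None,fx=4,fy=4,interpolation=cv2.INTER_CUBIC);hb=cv2.erode(cv2.resize(hull,None,fx=4,fy=4,interpolation=0),np.ones((9,9)))
    w=np.clip(big[...,0]-50,0,None)*hb
    w[w<.35*w.max()]=0
    n,L=cv2.connectedComponents((w>0).astype(np.uint8));k=max(range(1,n),key=lambda i:w[L==i].sum());w[L!=k]=0
    Y,X=np.nonzero(w);W=np.array([to_world(f,((x+.5)/4-.5+x0,(y+.5)/4-.5+y0),.102)[:2] for x,y in zip(X,Y)]);ww=w[Y,X]
    m=np.average(W,axis=0,weights=ww);C=np.cov((W-m).T,aweights=ww);e,V=np.linalg.eigh(C);v=V[:,1]*np.sign(V[1,1])
    print(len(X),"mid",m.round(4),"ang",np.arctan2(v[1],v[0]).round(3),"len",(np.sqrt(e*12)).round(4))
E
python3 run4.py
```

```text
450 mid [0.5363 0.2991] ang 1.02 len [0.005  0.0325]
90 mid [0.5427 0.3093] ang 1.003 len [0.0027 0.0171]
```

Call:
{"op": "jog_arm", "data": {
  "motion": [
    [-1,0.57,0,-0.05,0.5],
    [-1,0.57,0,0,0.5],
    [-1,0.57,0,0,0.5],
    [-1,0.57,0,0,0.5],
    [-1,0.57,0,0,0.5],
    [-0.92,0.59,0,0,0.5],
    [0,0,1,0,0.5],
    [0,0,1,0,0.5],
    [0,0,0,0,0.5],
    [0,0,0,0,0.5]
  ]
}}

```text
clock: 10.15
position: [0.6147, -0.2092, 0.1509]
tool_rot: [-3.141, -0.001, 1.556]
force: [0.9, -0.6, 0.3]
grip_width: 0.0423
finger_force: 0.0
```

```bash
python3 go.py .6125 -.2155 .067 1.549
```

```text
pos [ 0.6147 -0.2092  0.1509] rot [-3.1414e+00 -6.0000e-04  1.5557e+00] w 0.0423 t 10.15 F [ 0.9 -0.6  0.3] q7 -0.13
units [-0.211 -0.07   2.796] turn 0.083
```

Call:
{"op": "jog_arm", "data": {
  "motion": [
    [-0.21,-0.07,0,0.08,0.5],
    [0,0,0.9,0,0.5],
    [0,0,0.9,0,0.5],
    [0,0,0.9,0,0.5],
    [0,0,0,0,0.4],
    [0,0,0,0,0.3],
    [0,0,0,0,0],
    [0,0,0,0,0],
    [0,0,0,0,0],
    [0,0,0,0,0]
  ],
  "newtons": 60
}}

```text
clock: 11.15
position: [0.612, -0.217, 0.0716]
tool_rot: [3.141, 0.001, 1.547]
force: [-9.3, 2.1, 9.6]
grip_width: 0.0152
finger_force: 59.4
```

```bash
python3 go.py .57 -.2155 .067 1.549
python3 - <<'E'
from h import *
o=np.zeros((400,800,3),np.uint8)
f=bot.grab_frame("top");o[:,:400]=cv2.resize(f["pixels"][130:190,345:405,::-1],(400,400),interpolation=2)
f=bot.grab_frame("scene");o[:,400:]=cv2.resize(f["pixels"][165:235,155:225,::-1],(400,400),interpolation=2)
cv2.imwrite("pics/s1.png",o)
E
```

```text
pos [ 0.612  -0.217   0.0716] rot [3.1412e+00 1.0000e-03 1.5472e+00] w 0.0152 t 11.15 F [-9.3  2.1  9.6] q7 -0.18
units [ 0.017 -1.401  0.153] turn -0.023
```

View pics/s1.png

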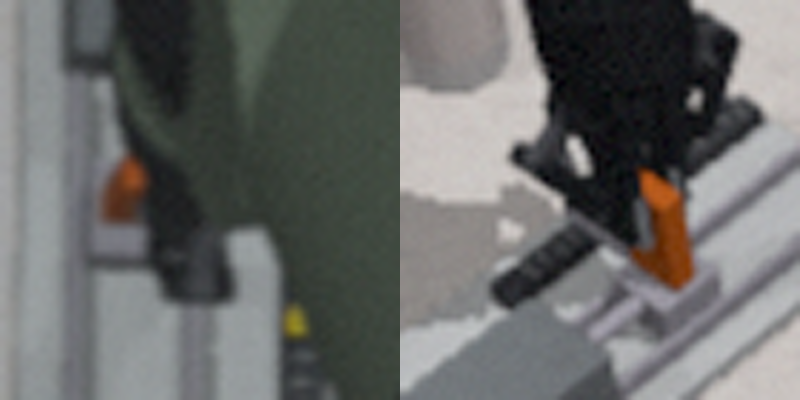

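Run:
```python
from h import *
import pickle
t=pickle.load(open("top0.pkl","rb"));p=t["pixels"].astype(int)
print("clip R+G-2B /2, rows 173-182, cols 388-397")
for r in range(173,183): print(r,((p[r,386:400,0]+p[r,386:400,1]-2*p[r,386:400,2])//2))
print("gray idx")
for r in range(157,167): print(r,p[r,374:402].mean(1).astype(int) if 0 else p[r,374:402].sum(1)//3)
for v in(175.3,175.8,178,180.5): print(v,to_world(t,(392.5,v),.032)[0].round(4))
for v in(161,161.5,162): print(v,to_world(t,(393,v),.042).round(4))
```

```text
clip R+G-2B /2, rows 173-182, cols 388-397
173 [-4 -3 -4 -6 -3 -6 -3 -4 -3 -5 -2 -6 -3 -2]
174 [-3 -2 -2 -3 -5 -4 -6 -3 -4 -4 -3 -3 -5 -3]
175 [-3  0  5 11  9  4  0 -1  0 -1 -2 -2 -2 -3]
176 [-4  8 35 44 41 37 40 33 28 25 23 22 10  2]
177 [-3 20 66 81 82 83 84 84 78 78 77 71 41  6]
178 [-2 25 78 92 91 93 95 93 97 93 95 86 48  9]
179 [-3 22 63 79 82 84 84 82 82 83 85 74 39  5]
180 [-2  6 25 36 38 40 42 37 38 45 48 36 14  2]
181 [-4 -3  0 -2  1  2  3  1  3 10 13  6 -1 -3]
182 [-3 -5 -5 -4 -4 -5 -5 -3 -2 -4 -2 -3 -6 -2]
gray idx
157 [ 77  78  83  89  92  93  92  95  92  95  93  89  74  46  37  45  45  43
  45  67  89 102 116 132 132 117 103 112]
158 [ 65  70  79  92  92  91  93  94  93  95  94  92  75  48  45  48  48  49
  51  72  94 109 126 132 131 120 104 116]
159 [ 50  62  78  87  86  87  87  91  94  97  96  93  85  68  64  63  61  61
  58  73  96 108 121 120 125 117 104 113]
160 [ 49  60  66  71  71  71  72  72  82  90  95  91  91  87  81  76  77  75
  71  72  88  93 101 104 108 113 104 111]
161 [ 50  50  51  53  58  53  56  59  65  68  66  64  63  62  61  62  61  64
  60  52  68  84  91  94  96 100  97 104]
162 [ 69  69  66  72  76  77  79  82  79  83  78  71  68  68  69  70  70  73
  59  45  63  85  94  95 101 100 100 109]
163 [ 78  81  81  84  85  87  89  97  98  97  97  92  88  85  82  80  85  87
  74  63  76  95 105 106 113 113 104 113]
164 [ 85  88  90  91  89  99 111 117 116 116 115 110  95  70  64  66  66  73
  66  75  92 109 123 129 126 118 105 117]
165 [ 85  84  92  90  95 107 126 128 127 130 130 123 100  69  59  63  60  64
  71  83  95 112 126 133 131 120 105 114]
166 [ 83  87  92  93  95 113 129 131 131 133 131 126 103  65  51  52  50  50
  58  75  96 111 126 131 129 119 103 115]
175.3 0.5755
175.8 0.5742
178 0.5682
180.5 0.5614
161 [ 0.6121 -0.2863  0.042 ]
161.5 [ 0.6108 -0.2863  0.042 ]
162 [ 0.6094 -0.2863  0.042 ]
```

Call:
{"op": "jog_arm", "data": {
  "motion": [
    [0,-0.2,0,0,0],
    [0,-0.3,0,0,0],
    [0,-0.3,0,0,0],
    [0,-0.3,0,0,0],
    [0,-0.3,0,0,0],
    [0,0,0,0,0],
    [0,0,0,0,0],
    [0,0,0,0,0]
  ],
  "newtons": 80
}}

```text
clock: 12.05
position: [0.5726, -0.2159, 0.0717]
tool_rot: [3.136, 0.001, 1.548]
force: [10.3, 0.2, -0.7]
grip_width: 0.0152
finger_force: 79.4
```

```bash
python3 go.py .570 -.2161 .0716 1.549
python3 - <<'E'
from h import *
import pickle
o=np.zeros((480,800,3),np.uint8)
f=bot.grab_frame("top");pickle.dump(f,open("top2.pkl","wb"));o[:400,:400]=cv2.resize(f["pixels"][150:200,360:410,::-1],(400,400),interpolation=2)
f=bot.grab_frame("scene");pickle.dump(f,open("scene2.pkl","wb"));o[:,400:]=cv2.resize(f["pixels"][160:220,175:225,::-1],(400,480),interpolation=2)
cv2.imwrite("pics/s2.png",o)
for p in((.6104,-.2871,.042),(.568,-.286,.032)): print(to_px(f,p))
E
```

```text
pos [ 0.5726 -0.2159  0.0717] rot [3.1357e+00 8.0000e-04 1.5476e+00] w 0.0152 t 12.05 F [10.3  0.2 -0.7] q7 -0.19
units [-0.007 -0.086  0.003] turn -0.018
[183.70146379 200.42925064]
[194.79205909 194.84943324]
```

View pics/s2.png

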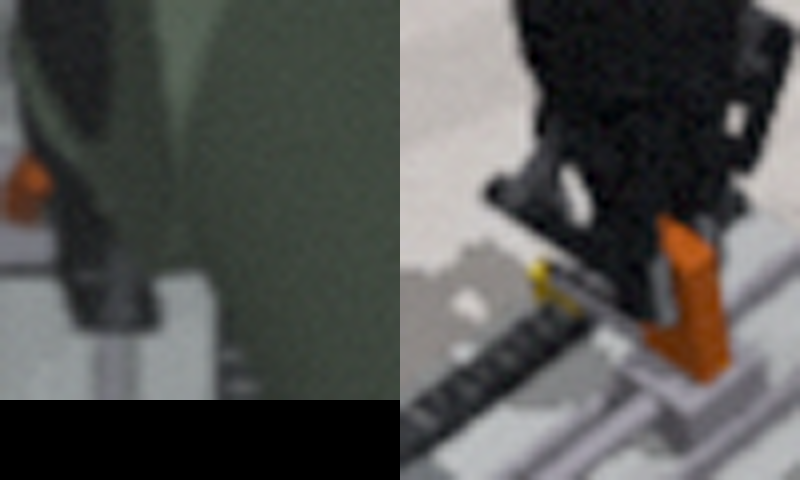

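Call:
{"op": "jog_arm", "data": {
  "motion": [
    [0,-0.09,0,0,0],
    [0,0,0,0,0],
    [0,0,0,0,0],
    [0,0,0,0,0]
  ]
}}

```text
clock: 12.55
position: [0.57, -0.2158, 0.0717]
tool_rot: [3.136, 0.001, 1.548]
force: [10.8, -0.3, -0.2]
grip_width: 0.0151
finger_force: 79.4
```

```bash
python3 go.py .570 -.2161 .0716 1.549
python3 - <<'E'
from h import *
from fit import fit,boxp
import pickle
f=bot.grab_frame("scene")
cv2.imwrite("pics/s3.png",cv2.resize(f["pixels"][180:210,180:220,::-1],(800,600),interpolation=2))
O=((3,130,60),(18,255,255))
g0=pickle.load(open("scene0.pkl","rb"))
# grip displacement along slide, scene view: lower part of grip edge
for x in (.6120,.5700): print("grip base px",to_px(f,(x-.008*0,-.2161,.042)))
for n,p in(("index",(.5684,-.288,.042)),("clip-",(.563,-.286,.032)),("clip+",(.573,-.286,.032)),("index inner",(.5692,-.252,.042))): print(n,((to_px(f,p)-[180,180]+.5)*20).round(0))
E
```

```text
pos [ 0.57   -0.2158  0.0717] rot [3.1356e+00 7.0000e-04 1.5477e+00] w 0.0151 t 12.55 F [10.8 -0.3 -0.2] q7 -0.19
units [-0.01  -0.     0.003] turn -0.016
grip base px [200.30810505 211.9306216 ]
grip base px [210.56350755 203.60156337]
index [285. 256.]
clip- [330. 288.]
clip+ [282. 326.]
index inner [452. 368.]
```

View pics/s3.png

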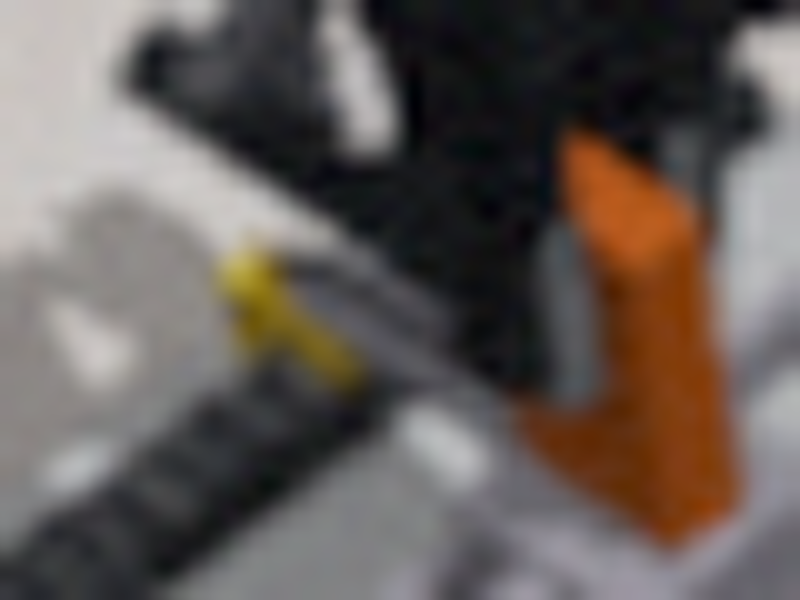

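The scene crop shows the index line's end at about (283,260) and the far end of the clip at about (245,262). Both are within about 1 mm of where they should be for an aligned index, and the grip is firm.

```bash
python3 -c "
from workcell import bot
print(bot.job_done())"
```

```text
the job is handed in; nothing more can be done
None
```

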